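# Index the drilling turntable to the walnut blank

### The job

The blue knob under the drill guide is finished. Turn the clicking turntable one position by its red upright post, whichever way brings the dark walnut blank under the drill guide, leave it clicked in place there and let go. Do not touch the blanks in their pockets, and leave the glue bottle and the stain can where they are.

Things in the scene. Friction and masses are not known exactly. Their poses are not given: they have to be found in the camera images.
- jig: Fixed grey round base, 236 mm across, of a drilling jig. Origin on the turntable's vertical turning axis at bench level, z up, x from the axis towards the drill guide (away from the robot; yaw varies up to 0.6 rad). The drill guide is over the point 75 mm from the axis along x. The turntable is aluminium, 216 mm across, top face 46 mm above the bench; hub at its axis 40 mm across, 12 mm high.
- turntable (a joint): Turntable angle on the jig, rad: 0 at the start, positive anticlockwise from above. Sprung detents at -1.047, 0 and +1.047 (60 degrees apart): it takes about 4 N at the red post to leave one; past the half-way crest (about 0.52 rad) it is drawn into the next by itself. Hard stops at -1.2 and +1.2.
- post_grip (a point): Red upright post by which the turntable is turned: round, 24 mm across, rising 52 mm above the turntable's face (top 98 mm above the bench), 75 mm from the axis, at the start opposite the drill guide; it circles with the turntable. This point is on the post's axis, 76 mm above the bench. A steel collar, 34 mm across and 4 mm high, is at its foot.
- walnut: Dark brown walnut blank: round, 50 mm across, 34 mm high, loose in a turntable pocket (black rim 10 mm high, 55 mm inside, 63 mm outside). Origin at the centre of its underside, z up. Three pockets lie 75 mm from the axis, 60 degrees apart; at the start the walnut is 60 degrees from the drill guide, to either side from run to run.
- maple: A pale wood blank of the same size, in the pocket on the other side of the guide. Origin at the centre of its underside.
- blue_knob: Blue knob of the same size with a drilled hole, in the pocket under the drill guide at the start. Origin at the centre of its underside. The guide above it is a brass bush 28 mm across, 102 to 124 mm above the bench, on a dark arm from a steel column (30 mm across at the top, 132 mm above the bench) that stands 148 mm from the turning axis along the jig's x.
- glue: White glue bottle, yellow label, orange cap, 54 mm across and 150 mm high, standing on the bench to the left. Origin at the centre of its underside. A bystander.
- stain: Steel can of wood stain with green band, 72 mm across and 95 mm high, standing on the bench to the right. Origin at the centre of its underside. A bystander.
Mind the look-alikes: they are no part of the job. What is shaped like the walnut but green or pink is not meant.

How it is judged:
By the outcome, as a careful person would: the job done as asked, in the order asked, and still so for the second after the job is handed in, with the robot touching nothing.
It also fails if it takes over 35 s, if anything falls off the work surface, if the arm or the gripper's body presses on something with over 40 N, if the wrist force passes 120 N, or if a joint passes its speed limit or range.

### The arm

A 6-joint arm with a two-finger parallel gripper is mounted at the origin on the work surface. World frame = base frame: x ahead of the robot, y to its left, z up, the work surface at z = 0. Lengths are in mm, angles in degrees, forces in N, time in s.
With the tool pointing down it reaches from about 350 to 850 mm from the base axis. Payload 8.1 kg.
Tool frame: the origin (TCP) lies midway between the tips of the shut fingers; the grasp point (between the pads) lies 19 mm behind it (hold_point_z is the distance from the TCP to the grasp point, in mm); z points along the fingers, y is the direction in which the jaws open and shut (so a half turn about z gives the same grasp; the last joint's range is limited). The gripper opens to 85 mm and grips with 20 to 120 N. Pads are 22 mm wide; open, the fingers measure 114 mm over their backs; the gripper's body (76 mm by 85 mm) begins 54 mm behind the grasp point. The pads swing forward as they close: fully open they stand 13 mm farther back than shut.
Start: joints at [61.513, 7.471, 85.268, -0, 87.261, -4.893], TCP at [240.135, 549.855, 231.292] pointing down, gripper open.
Joint ranges: [-169.43, 169.43], [-51.17, 129.36], [1.28, 143.12], [-76.62, 256.62], [0, 156.53], [-152.29, 152.29]. Speed limits (degrees/s): [136.94, 136.94, 159.86, 180, 180, 180].

### API

Orientations are given as [roll, pitch, yaw] about the fixed x, y, z axes, in that order (R = Rz(yaw) Ry(pitch) Rx(roll)).
In Python, from bench import sense, snapshot, camera_params, hand_in, hold_point_z gives the robot as it stands.
- The arm moves only by the tool servo_tool, never from a script. Its argument "motion" is a list of rows, each a list of 7 numbers: the finger opening in mm, from 0 to 85.4, then the shift along the tool's x, y, z in mm, then the turn, a rotation vector about the tool's x, y, z in rad. A call has 1 to 10 rows; each row shifts and turns the pose as measured when the row begins, along the tool's axes as they then stand; what a row does not reach is not made up. A row lasts 1/10 s, in which the tool goes at most 50 mm and 8.59 degrees, less where a joint would pass 70% of its speed; a pose out of reach is approached as far as the arm can. A call with a gripper value outside its range is refused whole. The fingers move at their own pace and stop on an object; "force" is the grip in N (left out, the last holds). Time passes only in rows, so rows that do not move let the fingers close. It gives the time, the measured TCP pose, the force and the opening at its end, in the units of the state.
- sense(): the state, without advancing time (a new reading comes with each control period).
- snapshot(name): name is "scene" or "side" or "wrist"; returns the picture (480x640x3 uint8, blue, green, red); there is no depth.
- camera_params(name): a dict with "fx", "fy", "cx", "cy" (pixels), "D" ([k1, k2, p1, p2, k3] as OpenCV has them; the pictures are not rectified), "R" (3x3) and "t" (3): a world point X has camera coordinates R X + t; the wrist camera has in their place "tool_from_camera" (4x4, takes a point from camera to tool coordinates, whose origin is the TCP and whose axes are the flange's). Camera axes: x right, y down, z forward; pixel columns grow to the right and rows downward; lengths in mm; the calibration is good to about 2 mm. A picture is of the moment at which its call begins: read the wrist's pose just before it. camera_params takes no time and is no camera call.
- hand_in(): hands the job in, once; it reports no verdict.
The state is a dict: "time": time; "joint_pos": joint angles; "qd": joint speeds; "joint_efforts": joint torques, N m; "tool_pos": TCP position; "tcp_rot": TCP orientation; "ft_force": force on the tool from outside, world axes, zero at the start; "wrist_torque": the same for the moment, N m; "finger_gap": finger opening in mm.
Only numpy, scipy, OpenCV 4.12 (cv2) and the standard library are available. Lean on these libraries where they do the work, as an engineer would, in place of code of your own. Each camera call takes 0.05 s, during which the arm holds its last target. There are 200 camera calls.

## Working session

There is one attempt and no reset: what is moved stays moved. The work goes in short steps, Python scripts to look and compute and a tool call to move; the robot and the scene stay as the last step left them, time stands still between calls to the robot, and variables do not carry over. Pictures are saved under pics/ and viewed, about 8 in all and at most 12, crops included, and the job is handed in when it is done.

Besides the shell and the picture viewer there is one more tool, called by a JSON object that holds its "name" and its "arguments". servo_tool: Moves the arm, as the interface text tells. Its arguments: {"type":"object","properties":{"motion":{"type":"array"},"force":{"type":"number"}},"required":["motion"]}

```bash
mkdir -p pics; python3 - <<'E'
from bench import *
import cv2
for n in("scene","side"):
    cv2.imwrite(f"pics/{n}0.png",snapshot(n))
    p=camera_params(n); print(n,p)
print(sense(),hold_point_z)
E
```

```text
scene {'fx': 464.13657999188683, 'fy': 464.13657999188683, 'cx': 321.49675079818314, 'cy': 241.84843303004743, 'D': array([-0.06755076,  0.        ,  0.        ,  0.        ,  0.        ]), 'R': array([[ 0.59014523,  0.80729186,  0.00290637],
       [ 0.44709338, -0.32383166, -0.83381087],
       [-0.67218756,  0.49336893, -0.55204256]]), 't': array([-362.94013354, -207.66367285, 1633.95275867])}
side {'fx': 441.1274717676688, 'fy': 441.1274717676688, 'cx': 322.19441562103486, 'cy': 238.56197749055323, 'D': array([0.02311639, 0.        , 0.        , 0.        , 0.        ]), 'R': array([[-0.99122778, -0.13215683, -0.00143321],
       [-0.09851647,  0.74605388, -0.6585576 ],
       [ 0.08810214, -0.6526394 , -0.75252896]]), 't': array([575.76177561,  98.92037578, 920.1908703 ])}
{'time': 0.1, 'joint_pos': array([ 6.15121012e+01,  7.51085574e+00,  8.53260749e+01,  6.93876620e-04,
        8.72603724e+01, -4.89392985e+00]), 'qd': array([-0.01991773, -0.02471341, -0.0695043 ,  0.02661683,  0.15321473,
       -0.00761909]), 'joint_efforts': array([ 1.85360812e-03, -5.70951712e+01, -5.01942480e+01, -1.22899737e-04,
        8.12618091e-03,  1.20360842e-04]), 'tool_pos': array([239.89158249, 549.40077483, 230.31945282]), 'tcp_rot': array([-1.79903111e+02, -8.99155365e-03,  1.56405990e+02]), 'ft_force': array([-0.64894231, -0.5367312 ,  0.43339254]), 'wrist_torque': array([-0.04483767, -0.01363175,  0.05493899]), 'finger_gap': 85.37844786410845} 18.700000000000003
```

View pics/scene0.png

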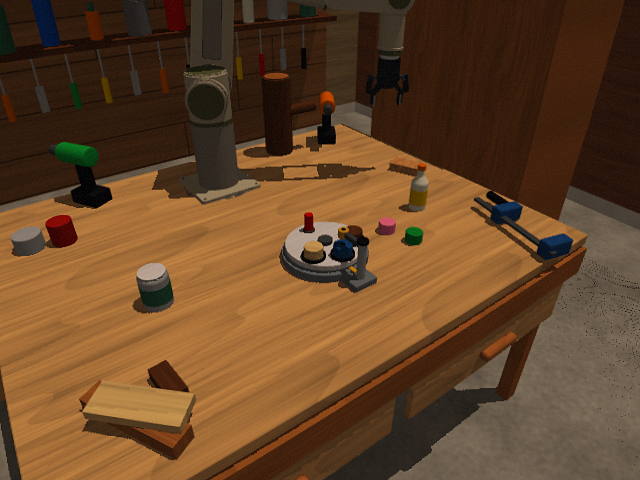

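View pics/side0.png

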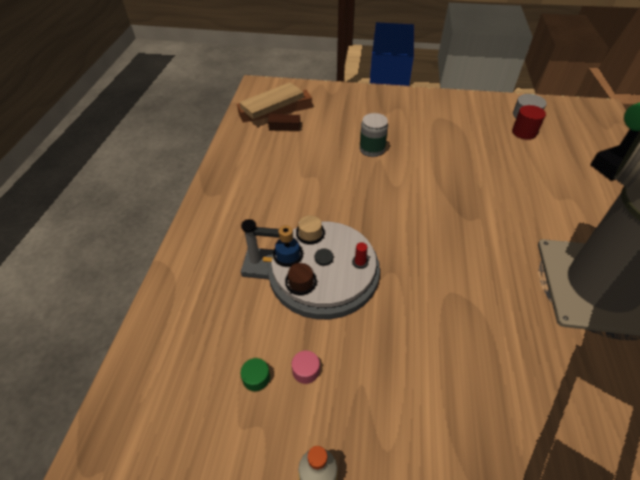

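The side view shows the post at (361,254), hub (324,256), knob (288,250), walnut (301,278, on the +y side) and maple (310,229). The walnut must therefore turn clockwise (negative). Next I measure the positions.

```bash
cat > h.py <<'E'
import numpy as np, cv2
from bench import *
def ray(n,uv):
    p=camera_params(n);K=np.array([[p['fx'],0,p['cx']],[0,p['fy'],p['cy']],[0,0,1]])
    q=cv2.undistortPoints(np.array([[uv]],float),K,np.array(p['D']))[0,0]
    R=np.array(p['R']);return -R.T@p['t'],R.T@np.r_[q,1]
def onz(n,uv,z):
    c,d=ray(n,uv);return c+d*(z-c[2])/d[2]
def red(n,im,roi):
    x0,y0,x1,y1=roi;h=cv2.cvtColor(im[y0:y1,x0:x1],cv2.COLOR_BGR2HSV)
    m=((h[...,0]<6)|(h[...,0]>174))&(h[...,1]>170)&(h[...,2]>50)
    ys,xs=np.nonzero(m);return (xs.mean()+x0,ys.mean()+y0),(xs.min()+x0,xs.max()+x0,ys.min()+y0,ys.max()+y0),len(xs)
def tri(a,b):
    (c1,d1),(c2,d2)=a,b;A=np.c_[d1,-d2];s=np.linalg.lstsq(A,c2-c1,rcond=None)[0]
    P,Q=c1+d1*s[0],c2+d2*s[1];return (P+Q)/2,np.linalg.norm(P-Q)
E
python3 - <<'E'
from h import *
S=cv2.imread("pics/scene0.png");D=cv2.imread("pics/side0.png")
a=red("scene",S,(295,205,322,240));b=red("side",D,(345,235,380,275));print(a,b)
print("post",tri(ray("scene",a[0]),ray("side",b[0])))
print("hub side",onz("side",(324,256),58),"scene",onz("scene",(325,239.5),58))
print("walnut",onz("side",(300,272),80+0),"maple",onz("side",(310,225),80),"knob",onz("side",(287,247),80))
A=cv2.resize(S[195:300,270:390],None,fx=5,fy=5,interpolation=2);B=cv2.resize(D[210:320,235:390],None,fx=5,fy=5,interpolation=2)
cv2.imwrite("pics/c.png",B)
# table disc: fit bright ellipse
h=cv2.cvtColor(D,cv2.COLOR_BGR2HSV);m=((h[...,1]<60)&(h[...,2]>110)).astype(np.uint8);m[:200]=0;m[320:]=0;m[:,:262]=0;m[:,390:]=0
c=max(cv2.findContours(m,0,1)[0],key=cv2.contourArea);H=cv2.convexHull(c)
P=np.array([onz("side",q[0],46)[:2] for q in c])
from scipy.optimize import least_squares
f=least_squares(lambda v:np.hypot(*(P-v[:2]).T)-v[2],[*P.mean(0),108],loss='soft_l1',f_scale=2);print("disc",f.x,len(P))
E
```

```text
((np.float64(308.443661971831), np.float64(221.3943661971831)), (np.int64(304), np.int64(312), np.int64(213), np.int64(230)), 142) ((np.float64(360.5765306122449), np.float64(253.91326530612244)), (np.int64(355), np.int64(366), np.int64(243), np.int64(264)), 196)
post (array([498.85576397,  38.83370925,  71.66664673]), np.float64(2.401320428049012))
hub side [571.49349365  41.73960269  58.        ] scene [583.56263142  34.24148966  58.        ]
walnut [609.72792793 104.43466338  80.        ] maple [609.20720027 -19.70717828  80.        ] knob [645.96995822  46.06101436  80.        ]
disc [548.57078633  47.5602038   88.4182005 ] 278
```

View pics/c.png

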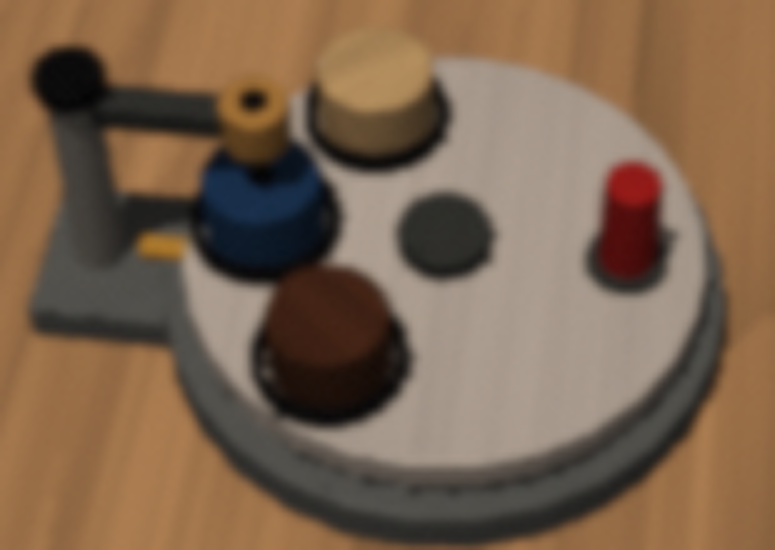

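The crop gives the post top at about (361.8,246.6), the hub at (324.2,256.0) and the column top at (249,225.6). The walnut is on the +y side. I move towards the post at a safe height, then check with the wrist camera.

{"name": "servo_tool", "arguments": {"motion": [[70, -34, -28, 0, 0, 0, 0], [70, -34, -28, 0, 0, 0, 0], [70, -34, -28, 0, 0, 0, 0], [70, -34, -28, 0, 0, 0, 0], [70, -34, -28, 0, 0, 0, 0], [70, -34, -28, 0, 0, 0, 0], [70, -34, -28, 0, 0, 0, 0], [70, -34, -28, 0, 0, 0, 0], [70, -34, -28, 0, 0, 0, 0], [70, -34, -28, 0, 0, 0, 0]], "force": 30}}

```text
time: 1.1
tool_pos: [441.3, 145.6, 225.2]
tcp_rot: [-179.5, -0.2, 157.0]
ft_force: [0.7, 0.5, 0.7]
finger_gap: 70.2
```

```bash
python3 - <<'E'
from h import *
print("post",onz("side",(361.8,246.6),98),"hub",onz("side",(324.2,256),58),"col",onz("side",(249,225.6),132),"wal",onz("side",(301,272.4),82), "maple",onz("side",(310.4,224.3),82))
print(sense())
E
```

```text
post [497.0791065   40.64561866  98.        ] hub [571.08913952  41.68616374  58.        ] col [717.63449061  45.05144047 132.        ] wal [607.35261313 106.59307388  82.        ] maple [608.35285886 -19.96390221  82.        ]
{'time': 1.1, 'joint_pos': array([ 12.13041591, -13.32899321, 105.99777425,  -0.24880928,
        87.77605341, -54.85162507]), 'qd': array([-55.50682476,   7.99133786,  -6.5896889 ,  -0.32110334,
        -1.83766266, -55.13628295]), 'joint_efforts': array([  5.84859475, -39.87211347, -48.54752541,  -0.14679751,
         0.57290666,   1.99997418]), 'tool_pos': array([441.26421523, 145.594092  , 225.17104044]), 'tcp_rot': array([-179.54067178,   -0.22065645,  156.9917768 ]), 'ft_force': array([0.68387502, 0.51688287, 0.70119195]), 'wrist_torque': array([-0.00777787, -0.02549664, -0.03781279]), 'finger_gap': 70.17914593905533}
```

{"name": "servo_tool", "arguments": {"motion": [[70, -34, -28, 0, 0, 0, 0], [70, -30, -24, 0, 0, 0, 0], [70, -15, -12, 0, 0, 0, 0], [70, 0, 0, 0, 0, 0, -0.14], [70, 0, 0, 0, 0, 0, -0.14], [70, 0, 0, 0, 0, 0, -0.1], [70, 0, 0, 0, 0, 0, 0]]}}

```text
time: 1.8
tool_pos: [490.4, 44.2, 222.2]
tcp_rot: [-179.6, -0.6, 179.0]
ft_force: [-0.4, 1.1, -0.3]
finger_gap: 69.9
```

```bash
python3 - <<'E'
from h import *
s=sense();print(s['tool_pos'],s['tcp_rot'],s['qd'].round(1))
im=snapshot("wrist");cv2.imwrite("pics/w1.png",im);p=camera_params("wrist");print(p)
E
```

```text
[490.40385297  44.19722819 222.24657747] [-179.5650858    -0.64950408  178.96732882] [-0.2  0.2  0.2  0.   0.   3.7]
{'fx': 414.61142078473245, 'fy': 414.61142078473245, 'cx': 320.19080934882174, 'cy': 240.62369294018396, 'D': array([-0.0979015,  0.       ,  0.       ,  0.       ,  0.       ]), 'tool_from_camera': array([[-4.34985745e-04, -9.49352586e-01, -3.14212472e-01,
         8.16069421e+01],
       [ 9.99999739e-01, -2.31833299e-04, -6.83913303e-04,
         4.09337485e-01],
       [ 5.76429949e-04, -3.14212688e-01,  9.49352440e-01,
        -1.42870945e+02],
       [ 0.00000000e+00,  0.00000000e+00,  0.00000000e+00,
         1.00000000e+00]])}
```

View pics/w1.png

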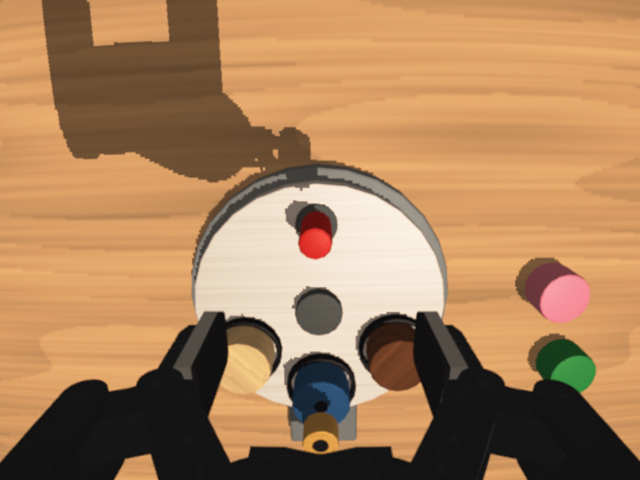

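The wrist view shows the post top at (315,243), the hub at (319,311), and the walnut on the right (+y) at (397,360). It agrees with the other cameras.

```bash
cat >> h.py <<'E'
from scipy.spatial.transform import Rotation as Ro
def wz(uv,z,pos,rpy):
    p=camera_params("wrist");K=np.array([[p['fx'],0,p['cx']],[0,p['fy'],p['cy']],[0,0,1]])
    q=cv2.undistortPoints(np.array([[uv]],float),K,np.array(p['D']))[0,0]
    T=np.array(p['tool_from_camera']);R=Ro.from_euler('xyz',rpy,degrees=True).as_matrix()
    c=R@T[:3,3]+pos;d=R@T[:3,:3]@np.r_[q,1];return (c+d*(z-c[2])/d[2]).round(1)
def togo(P,yaw):
    s=sense();R=Ro.from_euler('xyz',s['tcp_rot'],degrees=True);G=Ro.from_euler('xyz',[180,0,yaw],degrees=True)
    return s['tool_pos'].round(1),s['tcp_rot'].round(1),R.inv().apply(np.array(P)-s['tool_pos']).round(1),(R.inv()*G).as_rotvec().round(3)
E
python3 - <<'E'
from h import *
a=([490.4,44.2,222.2],[-179.565,-.65,178.967])
print(wz((315,243),98,*a),wz((319,311),58,*a),wz((320,443),124,*a),wz((397,362),80,*a),wz((248,362),80,*a))
print(togo([497.5,40,130],181.3))
E
```

```text
[497.4  39.8  98. ] [569.5  40.7  58. ] [646.1  40.7 124. ] [605.3 103.3  80. ] [603.7 -17.2  80. ]
(array([490.3,  44.3, 222.2]), array([-179.6,   -0.7,  178.8]), array([-8.3, -3.4, 92.1]), array([-0.007, -0.012, -0.044]))
```

{"name": "servo_tool", "arguments": {"motion": [[70, -6, -4, 20, -0.008, -0.012, -0.04], [70, -2, 0, 35, 0, 0, 0], [70, 0, 0, 35, 0, 0, 0], [70, 0, 0, 20, 0, 0, 0], [70, 0, 0, 0, 0, 0, 0], [70, 0, 0, 0, 0, 0, 0]]}}

```text
time: 2.45
tool_pos: [498.9, 40.9, 110.1]
tcp_rot: [179.9, 0.2, -179.8]
ft_force: [0.1, 0.4, 0.9]
finger_gap: 70.5
```

```bash
python3 - <<'E'
from h import *
print(togo([497.4,40,62],180.8),sense()['ft_force'])
E
```

```text
(array([498.9,  40.9, 110.1]), array([ 179.9,    0.2, -179.8]), array([ 1.7, -0.9, 48.1]), array([ 0.001,  0.003, -0.011])) [0.0512659  0.42180277 0.91520095]
```

{"name": "servo_tool", "arguments": {"motion": [[70, 2, -1, 20, 0, 0, -0.01], [70, 0, 0, 20, 0, 0, 0], [70, 0, 0, 12, 0, 0, 0], [70, 0, 0, 0, 0, 0, 0], [20, 0, 0, 0, 0, 0, 0], [20, 0, 0, 0, 0, 0, 0], [20, 0, 0, 0, 0, 0, 0], [20, 0, 0, 0, 0, 0, 0]], "force": 40}}

```text
time: 3.25
tool_pos: [504.2, 40.2, 67.3]
tcp_rot: [180.0, 1.0, -179.5]
ft_force: [-0.9, -2.6, -5.6]
finger_gap: 22.9
```

```bash
python3 - <<'E'
from h import *
print(togo([497.4,40,62],180.8),sense()['ft_force'],sense()['finger_gap'])
E
```

```text
(array([504.2,  40.2,  67.3]), array([ 180. ,    1. , -179.5]), array([ 6.9, -0.1,  5.1]), array([ 0.   ,  0.018, -0.006])) [-0.9118439  -2.61859022 -5.61865107] 22.873930548738926
```

The post is gripped but about 7 mm off centre, so I re-centre before turning.

{"name": "servo_tool", "arguments": {"motion": [[50, 0, 0, 0, 0, 0, 0], [50, 0, 0, 0, 0, 0, 0], [50, 5, 0, 2, 0, 0.018, 0], [50, 3, 0, 2, 0, 0, 0], [50, 0, 0, 0, 0, 0, 0]]}}

```text
time: 3.75
tool_pos: [496.3, 40.2, 63.9]
tcp_rot: [180.0, -0.0, -179.5]
ft_force: [-0.2, 0.4, -0.3]
finger_gap: 49.8
```

```bash
python3 - <<'E'
from h import *
print(togo([497.4,40,62],180.8),sense()['ft_force'],sense()['finger_gap'])
E
```

```text
(array([496.3,  40.2,  63.9]), array([ 180. ,   -0. , -179.5]), array([-1. , -0.2,  1.9]), array([ 0.001, -0.   , -0.006])) [-0.247995    0.42309153 -0.28247838] 49.839023855067374
```

{"name": "servo_tool", "arguments": {"motion": [[20, 0, 0, 0, 0, 0, 0], [20, 0, 0, 0, 0, 0, 0], [20, 0, 0, 0, 0, 0, 0], [20, -0.4, 7.8, 0, 0, 0, 0.105], [20, -0.4, 7.8, 0, 0, 0, 0.105], [20, -0.4, 7.8, 0, 0, 0, 0.105], [20, -0.4, 7.8, 0, 0, 0, 0.105]], "force": 40}}

```text
time: 4.45
tool_pos: [502.7, 71.2, 64.0]
tcp_rot: [180.0, -0.0, 155.7]
ft_force: [3.3, 1.8, -3.0]
finger_gap: 22.8
```

```bash
cat > a.py <<'E'
from h import *
s=sense();A=np.array([572.3,41.2])
v=s['tool_pos'][:2]-A;th=np.degrees(np.arctan2(v[1],v[0]))%360
print(s['tool_pos'].round(1),s['tcp_rot'].round(1),"r",np.hypot(*v).round(1),"turn",round(th-180.8,1),s['ft_force'].round(1),s['finger_gap'])
e=np.radians(120.8);P=A+75*np.array([np.cos(e),np.sin(e)]);print(P,togo([*P,63],120.8))
E
python3 a.py
```

```text
[502.7  71.2  64. ] [180.   -0.  155.7] r 75.8 turn -24.1 [ 3.3  1.8 -3. ] 22.794437521403758
[533.89678513 105.62199227] (array([502.7,  71.2,  64. ]), array([180. ,  -0. , 155.7]), array([-14.2,  44.2,   1. ]), array([ 0.001, -0.   ,  0.609]))
```

{"name": "servo_tool", "arguments": {"motion": [[20, -0.5, 7.8, 0, 0, 0, 0.105], [20, -0.5, 7.8, 0, 0, 0, 0.105], [20, -0.5, 7.8, 0, 0, 0, 0.105], [20, -0.4, 7.8, 0, 0, 0, 0.105], [20, -0.4, 7.0, 0, 0, 0, 0.1], [20, -0.3, 4.0, 0, 0, 0, 0.06], [20, 0, 0, 0, 0, 0, 0]]}}

```text
time: 5.15
tool_pos: [534.2, 106.8, 63.9]
tcp_rot: [179.6, 0.0, 121.2]
ft_force: [1.4, -1.6, 0.6]
finger_gap: 22.9
```

```bash
python3 a.py
```

```text
[534.2 106.8  63.9] [179.6   0.  121.2] r 75.9 turn -60.7 [ 1.4 -1.6  0.6] 22.885460376659246
[533.89678513 105.62199227] (array([534.2, 106.8,  63.9]), array([179.6,   0. , 121.2]), array([-0.9, -0.9,  0.9]), array([0.007, 0.   , 0.006]))
```

Turned by about 60°. I release and lift straight up. The opening is limited to what clears the post.

{"name": "servo_tool", "arguments": {"motion": [[60, 0, 0, 0, 0, 0, 0], [60, 0, 0, 0, 0, 0, 0], [60, 0, 0, 0, 0, 0, 0], [60, 0, 0, -15, 0, 0, 0], [60, 0, 0, -25, 0, 0, 0], [60, 0, 0, -35, 0, 0, 0], [60, 0, 0, -35, 0, 0, 0], [60, 0, 0, -35, 0, 0, 0], [60, 0, 0, -20, 0, 0, 0], [60, 0, 0, 0, 0, 0, 0]]}}

```text
time: 6.15
tool_pos: [531.1, 105.1, 241.3]
tcp_rot: [179.6, 0.0, 121.5]
ft_force: [0.9, 0.2, -0.1]
finger_gap: 59.8
```

```bash
python3 - <<'E'
from h import *
s=sense();print(s['tool_pos'],s['ft_force'],s['finger_gap'])
D=snapshot("side");S=snapshot("scene")
a=cv2.resize(D[200:320,230:390],None,fx=4,fy=4);cv2.imwrite("pics/e.png",a)
cv2.imwrite("pics/e2.png",np.hstack([cv2.resize(S[190:300,270:390],None,fx=3,fy=3),cv2.resize(S[150:340,120:450],(440,330))[:330]]))
E
```

```text
[531.0662169  105.13518043 241.3164791 ] [ 0.85738951  0.17995364 -0.05003032] 59.842761199808244
```

View pics/e.png

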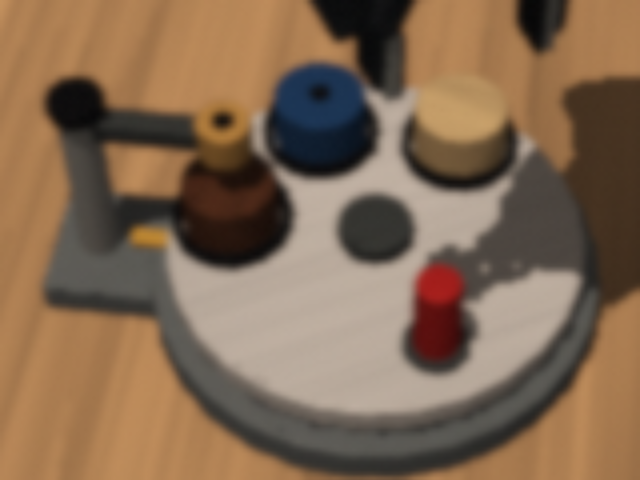

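View pics/e2.png

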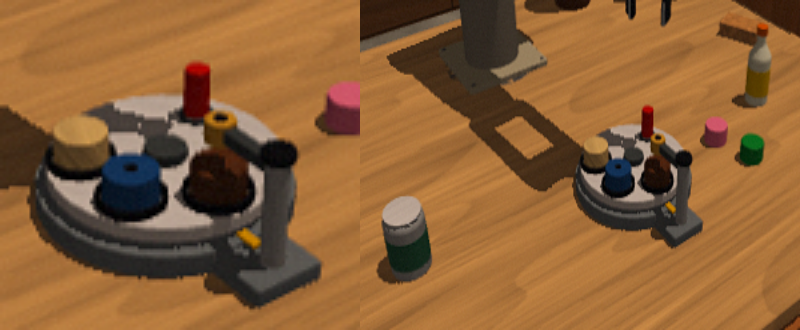

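The side crop shows the walnut under the brass bush at (228,200) and the post at (441,284). The blanks are seated, and the glue bottle and stain can are in place. One last angle check before handing in.

```bash
python3 - <<'E'
from h import *
P=onz("side",(230+441/4,200+284/4),98);v=P[:2]-[571.7,41.4];print(P,np.hypot(*v),np.degrees(np.arctan2(v[1],v[0])))
s=sense();print(s['qd'].round(1),s['time']);hand_in()
E
```

```text
[532.60861384 105.50056963  98.        ] 75.08008723058444 121.37670140336374
[ 0.   1.7  2.5  0.1 -0.6 -0. ] 6.25
the job is handed in; nothing more can be done
```

I turned the table one position clockwise, -60°, by the red post, let go and handed the job in at 6.25 s. The walnut blank is now under the drill guide.

- **Position:** after release, the side camera puts the post 75.1 mm from the axis at 121.4°. The expected angle was about 121° (post at 180.8° at the start, less 60°), so it agrees with the detent to within the measuring error.
- **Gripper:** it ended about 180 mm higher, above everything, with wrist force under 1 N.
- **Other items:** the pictures show all three blanks seated in their pockets, and the glue bottle and stain can standing where they were.
- **Grip corrected:** the first grip was about 7 mm off the post's centre, so I opened the gripper and re-centred it before turning. None of the checks failed.

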